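# Square up the post of a bracket and hold it

## Task

The post of the bracket on the bench hangs loose on its one bolt and leans. First clear both steel offcuts off the bracket's base plate into the torn carton tray; then stand the steel square on the plate, blade towards the post, and press it into the corner until its foot sits flat on the plate and its blade lies flat against the post, so that the post stands square. Finish while still holding the square pressed there, so that the bolt can be tightened, and leave the V-block, hook bolt and chisel where they are.

Things in the scene. Friction and masses are not known exactly. Their poses are not given: they have to be found in the camera images.
- bracket: bracket bolted to the bench: dull grey base plate 250 x 100 x 12 mm with two lugs that carry a grey post. Origin: bench height, centre line, straight below the front face of the post when square. x points from the free front of the plate to the post, y left, z up. Plate: x -185 to +65, y -50 to +50 mm, top z = 12 mm. Lugs: x 3 to 27 mm, y 22 to 33 mm either side (bolt ends to 54), up to z = 84 mm
- base_plate: the base plate, part of the bracket, same origin and axes; the square's foot must press on its top
- post (a joint): lean of the post, rad: 0 = square to the plate, positive = top leans over the front of the plate. About 0.15 N m turns it; it stays where left. Tube 30 (x) x 40 (y) x 100 mm, from 6 to 106 mm above the plate; bolt along y, 60 mm above the plate and 15 mm behind the post's front face, so a square pushed along the plate turns the post until its face lies flat on the blade, then meets a firm stop
- post_top (a point): middle of the upper edge of the post's front face, 106 mm above the plate when square
- square: fitter's steel square, 0.42 kg, standing on its stock. Dark stock (foot) 125 long (x) x 20 wide (y) x 18 mm high; bright blade 32 (x) x 10 (y) mm at the stock's +x end, rising to 130 mm above its underside; their outer edges make the right angle. Origin: centre of the stock's underside; x points along the stock to the blade, z up. Grip the blade near its top across its thickness, from above
- square_heel (a point): outer corner of the square: origin + 62.5 mm along x, on the underside; belongs in the corner of plate and post, at bracket x = 0, y = 0, z = 12 mm
- square_grip (a point): middle of the blade, 118 mm above the square's underside and 46.5 mm from its origin along x (16 mm from the outer edge)
- offcut_chunk: chunky rust-brown steel offcut 24 (x) x 33 (y) x 8 mm with slanted edges, lying on the base plate near the post, long side roughly along the bracket's x; origin at the middle of its underside
- offcut_bar: rust-brown steel bar end 16 (x) x 53 (y) x 8 mm lying on the front of the base plate, its length roughly along the bracket's x; origin at the middle of its underside
- scrap_tray: half of a torn carton used as a scrap tray, about 221 x 224 mm; it does not move. Floor 3 mm thick, a lopsided four-sided shape with corners near (-110, 105), (-69, -101), (97, -14), (85, 100) mm in x, y; uneven walls up to 40 mm high on three sides, torn open along its -x side. Origin on its underside, z up
- tray_mid (a point): middle of the tray's floor, tray x = 0, y = 25 mm, top of the floor; the floor is clear for 70 mm all round it
- v_block: loose steel V-block 34 x 68 x 50 mm standing behind the work; leave alone
- hook_bolt: loose grey hook bolt 53 x 59 x 17 mm lying behind the work; leave alone
- cold_chisel: loose cold chisel, 14 x 92 x 14 mm, lying behind the work; leave alone

How it is judged:
On the way:
1. both offcuts lie in the carton tray, let go (horizontal distance between each of offcut_chunk, offcut_bar and tray_mid below 0.115 m and z of offcut_chunk in the frame of scrap_tray between 0.0015 and 0.035 m and contact force between the fingers and offcut_chunk below 0.2 N and linear speed of each of offcut_chunk, offcut_bar below 0.05 m/s and z of offcut_bar in the frame of scrap_tray between 0.0015 and 0.035 m and contact force between the fingers and offcut_bar below 0.2 N), for 0.2 s.
At the end, for the whole second after the job is handed in: Offcuts lie on the tray floor. The fingers still hold the square: foot flat on the plate (1.7 deg, 2.5 mm), blade on the post, each pressed with over 1 N; heel within 4 mm of the post's face line, 16 mm of the centre line, 5 deg of the bracket's x; post within 1.7 deg of square; all at rest (all of step 1 and angle between the z axis of square and the z axis of bracket, either way round below 0.03 rad and angle between the x axis of square and the x axis of bracket, either way round below 0.09 rad and z of square_heel in the frame of bracket below 0.0145 m and x of square_heel in the frame of bracket between -0.004 and 0.004 m and y of square_heel in the frame of bracket between -0.016 and 0.016 m and value of joint post between -0.03 and 0.03 rad and contact force between square and post above 1 N and contact force between square and base_plate above 1 N and contact force between the fingers and square above 2 N and linear speed of square below 0.02 m/s); the arm keeps its last pose, push and grip.
It fails at once if the V-block is shifted by more than 20 mm (distance of v_block from where it was at the start of the episode above 0.02 m).
It fails at once if the hook bolt is shifted by more than 20 mm (distance of hook_bolt from where it was at the start of the episode above 0.02 m).
It fails at once if the cold chisel is shifted by more than 20 mm (distance of cold_chisel from where it was at the start of the episode above 0.02 m).
It also fails if it takes over 72 s, if anything falls off the work surface, if the arm or the gripper's body presses on something with over 40 N, if the wrist force passes 120 N, or if a joint passes its speed limit or range.

## Robot

A 6-joint arm with a two-finger parallel gripper is mounted at the origin on the work surface; the furniture and walls round the work are solid. World frame = base frame: x ahead of the robot, y to its left, z up, the work surface at z = 0. Lengths are in m, angles in rad, forces in N, time in s.
With the tool pointing down it reaches from about 0.35 to 0.975 m from the base axis. Payload 4.9 kg.
Tool frame: the origin (TCP) lies on the mounting face of the last link; the fingertips stand 173 mm ahead of it and the grasp point (between the pads) lies 155 mm ahead of it; z points along the fingers, y is the line along which they close (so a half turn about z gives the same grasp; the last joint's range is limited). The gripper opens to 85 mm and grips with 20 to 120 N. Pads are 22 mm wide; open, the fingers measure 114 mm over their backs; the gripper's body (76 mm by 85 mm) begins 54 mm behind the grasp point. The pads swing forward as they close: fully open they stand 13 mm farther back than shut.
Start: joints at [1.027, 0.053, 1.613, -0, 1.476, -0.119], TCP at [0.258, 0.569, 0.405] pointing down, gripper open.
Joint ranges: [-3.01, 3.01], [-1.01, 2.22], [0.06, 2.58], [-1.02, 4.17], [0.09, 2.62], [-3.14, 3.14]. Speed limits (rad/s): [2.57, 2.57, 3.14, 3.14, 3.14, 3.14].

## Interface

Orientations are given as a rotation vector (axis times angle).
In Python, from station import monitor, eyes, finish_job gives the robot as it stands. The module is installed in compiled form; this text tells all that it offers.
- The arm moves only by the tool step_arm, never from a script. Its argument "commands" is a list of rows, each a list of 3 entries, a list of its own where there are three numbers: the opening in per cent of the stroke, from 0 (shut) to 100 (fully open), then the shift along the tool's x, y, z in mm, then the turn about the tool's z in degrees. In form: [[hand, [x, y, z], yaw], ...]. A call has 1 to 12 rows; each row is the pose to reach, as a shift and turn from the pose commanded when the call began, along the tool's axes at that moment; what a row does not reach only later rows make up. A row lasts 1/8 s, in which the tool goes at most 62.5 mm and 10.7 degrees, less where a joint would pass 70% of its speed; a pose out of reach is approached as far as the arm can. A call with a gripper value outside its range is refused whole. The fingers move at their own pace and stop on an object; "squeeze" is the grip in N (left out, the last holds). Time passes only in rows, so rows that repeat a pose let the fingers close. It gives the time, the measured TCP pose, the force, the opening and the grip force at its end, in the units of the state.
- monitor.get_obs(): the state, without advancing time (a new reading comes with each control period).
- eyes.get_image(name): name is "side" or "top" or "wrist"; returns the picture (420x560x3 uint8, red, green, blue); there is no depth.
- eyes.camera_info(name): a dict with "camera_matrix" (3x3 intrinsics, pixels), "k1" (the pictures are not rectified: a ray, as slopes to the right and down, at radius r is drawn at 1 + k1 r^2 times it, then the intrinsics apply), "extrinsics" (4x4, takes a point from camera to world coordinates). Camera axes: x right, y down, z forward; pixel columns grow to the right and rows downward; lengths in m; the calibration is good to about 2 mm. A picture is of the moment at which its call begins: read the wrist's pose just before it. camera_info takes no time and is no camera call; for the wrist camera it gives the pose at the moment of the call.
- finish_job(): hands the job in; it is judged then, once.
The state is a dict: "t": time; "q": joint angles; "dq": joint speeds; "effort": joint torques, N m; "tool_pos": TCP position; "tool_rot": TCP orientation; "contact_force": force on the tool from outside, world axes, zero at the start; "wrist_torque": the same for the moment, N m; "opening": finger opening in m; "grip_force": force on a finger pad.
Only numpy, scipy, OpenCV 4.12 (cv2) and the standard library are available. Lean on these libraries where they do the work, as an engineer would, in place of code of your own. Each camera call takes 0.05 s, during which the arm holds its last target. There are 200 camera calls.

## Working session

There is one attempt and no reset: what is moved stays moved. The work goes in short steps, Python scripts to look and compute and a tool call to move; the robot and the scene stay as the last step left them, time stands still between calls to the robot, and variables do not carry over. Pictures are saved under pics/ and viewed, at most 10 in all, crops included, and the job is handed in when it is done.

Besides the shell and the picture viewer there is one more tool, called after "Emit:" as name([rows], argument=value, ...), one row to a line, values as JSON. step_arm: Moves the arm, as the interface text tells. Its arguments: {"type":"object","properties":{"commands":{"type":"array"},"squeeze":{"type":"number"}},"required":["commands"]}

```bash
mkdir -p pics
cat > h.py <<'E'
import numpy as np, cv2
from scipy.spatial.transform import Rotation as R
from station import monitor, eyes, finish_job
def snap(n,f,crop=None,s=1):
    im=eyes.get_image(n)[:,:,::-1].copy(); cv2.imwrite('pics/raw_'+f,im)
    save(im,f,crop,s)
def save(im,f,crop=None,s=1):
    if crop: a,b,c,d=crop; im=im[b:d,a:c]
    cv2.imwrite('pics/'+f,cv2.resize(im,None,fx=s,fy=s,interpolation=cv2.INTER_CUBIC))
def ray(info,u,v):
    K=np.array(info['camera_matrix']);T=np.array(info['extrinsics'])
    p=cv2.undistortPoints(np.array([[[u,v]]],float),K,np.array([info['k1'],0,0,0.]))[0,0]
    # same model: x_d = x(1+k1 r^2)
    return T[:3,3],T[:3,:3]@np.array([p[0],p[1],1.])
def onz(info,u,v,z):
    o,d=ray(info,u,v); return o+d*(z-o[2])/d[2]
def proj(info,P):
    K=np.array(info['camera_matrix']);T=np.array(info['extrinsics'])
    c=(np.atleast_2d(P)-T[:3,3])@T[:3,:3]
    x=c[:,:2]/c[:,2:]; x=x*(1+info['k1']*(x**2).sum(1,keepdims=True))
    return x*[K[0,0],K[1,1]]+[K[0,2],K[1,2]]
E
python3 - <<'E'
from h import *
o=monitor.get_obs(); print({k:np.round(v,3) for k,v in o.items()}); print(R.from_rotvec(o['tool_rot']).as_matrix().round(3))
for n in('top','side'):
    snap(n,n+'0.png',None,1.42); i=eyes.camera_info(n); print(n,np.round(i['camera_matrix'],1).tolist(),i['k1'],np.round(i['extrinsics'],3).tolist())
E
```

```text
{'t': np.float64(0.0), 'q': array([ 1.027,  0.053,  1.614,  0.   ,  1.476, -0.119]), 'dq': array([ 0.001,  0.001, -0.001,  0.   ,  0.   , -0.001]), 'effort': array([-1.0000e-03, -3.9367e+01, -3.7017e+01, -0.0000e+00,  7.0000e-03,
        0.0000e+00]), 'tool_pos': array([0.257, 0.569, 0.404]), 'tool_rot': array([-6.62e-01, -3.07e+00,  3.00e-03]), 'contact_force': array([-1.188,  0.116, -0.06 ]), 'wrist_torque': array([ 0.028, -0.001,  0.001]), 'grip_force': np.float64(0.0), 'opening': np.float64(0.085)}
[[-0.911  0.412 -0.001]
 [ 0.412  0.911 -0.002]
 [ 0.    -0.002 -1.   ]]
top [[506.4, 0.0, 282.3], [0.0, 506.4, 213.2], [0.0, 0.0, 1.0]] -0.03238227422926581 [[-0.014, -0.991, 0.133, 0.426], [-1.0, 0.012, -0.013, 0.021], [0.012, -0.133, -0.991, 1.607], [0.0, 0.0, 0.0, 1.0]]
side [[470.0, 0.0, 280.7], [0.0, 470.0, 207.9], [0.0, 0.0, 1.0]] 0.027917115755992053 [[0.967, -0.097, 0.236, 0.358], [-0.255, -0.416, 0.873, -0.968], [0.014, -0.904, -0.427, 0.575], [0.0, 0.0, 0.0, 1.0]]
```

View pics/top0.png

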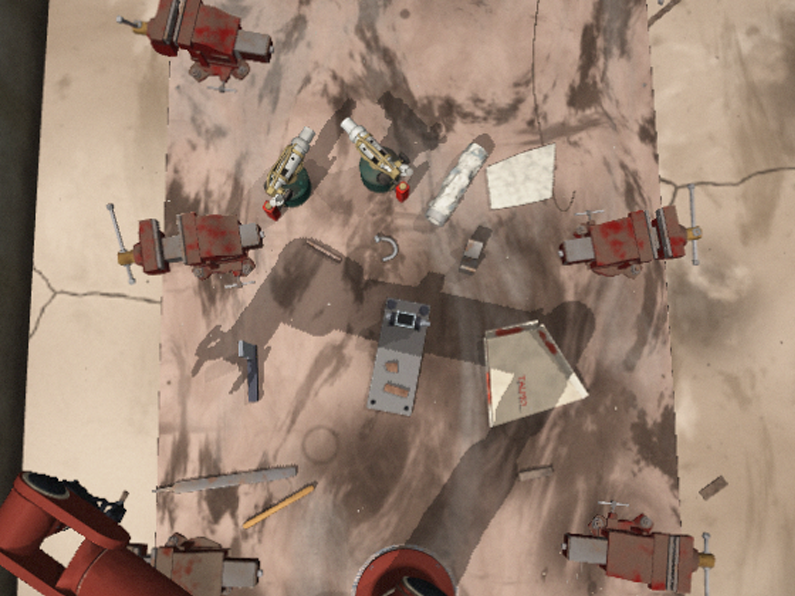

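View pics/side0.png

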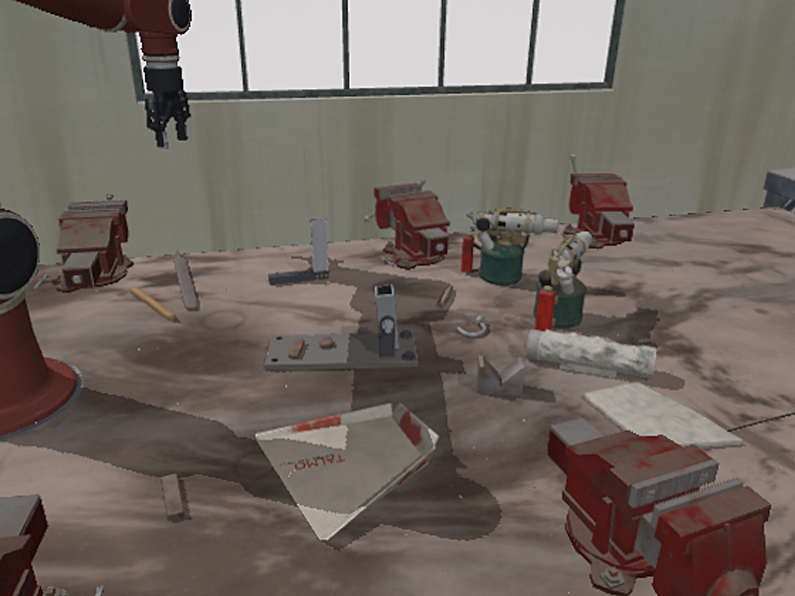

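The top view shows the bracket at about (400,355), the square at (248,370), the tray at (530,375) and both offcuts on the plate at (391,366) and (396,389). I'll enlarge it to measure.

Run:
```python
from h import *
im=cv2.imread('pics/raw_top0.png'); a=im[200:300,160:310]; b=im[220:305,335:420]
cv2.imwrite('pics/c1.png',cv2.resize(a,None,fx=5.3,fy=5.3,interpolation=cv2.INTER_CUBIC))
```

```text
(no output)
```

View pics/c1.png

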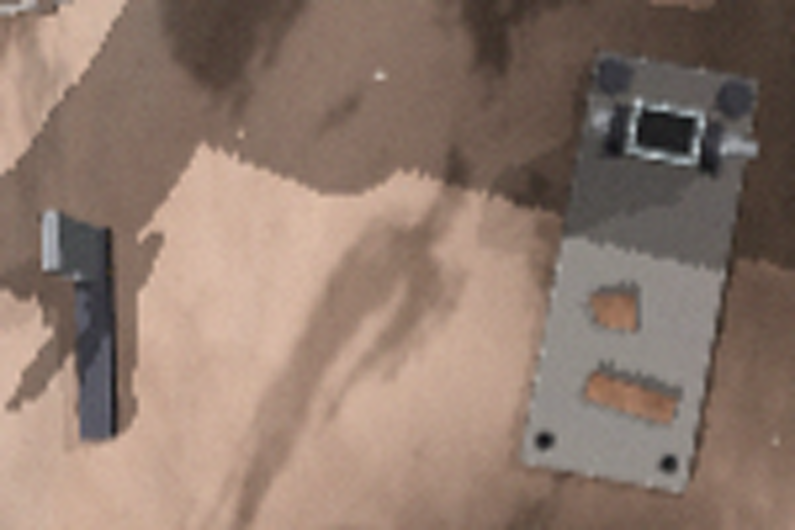

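Run:
```python
from h import *
i=eyes.camera_info('top')
def P(x,y,z): return onz(i,160+(x+.5)/5.3-.5,200+(y+.5)/5.3-.5,z)[:2]
c=[P(525,465,.012),P(683,492,.012),P(597,53,.012),P(757,78,.012)]
print('plate',np.round(c,4).tolist())
ax=(c[2]+c[3]-c[0]-c[1])/2; ay=(c[0]-c[1]+c[2]-c[3])/2
print(np.linalg.norm(ax),np.linalg.norm(ay),np.degrees(np.arctan2(ax[1],ax[0])),np.degrees(np.arctan2(-ay[0],ay[1])))
th=np.arctan2(ax[1],ax[0]);ux=np.array([np.cos(th),np.sin(th)]);uy=np.array([-ux[1],ux[0]])
O=np.mean(c,0)+ux*.06
print('origin',O,'th',np.degrees(th))
for n,l in dict(bar=[(595,370),(682,390),(670,423),(585,402)],chunk=[(588,302),(638,285),(638,330),(600,328)]).items():
    q=np.array([P(x,y,.02) for x,y in l]); m=q.mean(0)
    print(n,m.round(4),'in br',((m-O)@ux).round(4),((m-O)@uy).round(4),q.round(4).tolist())
print('post top',P(667,135,.115))
bl=np.array([P(*p,.13) for p in[(42,213),(58,210),(61,270),(43,270)]]);print('blade',bl.round(4).tolist(),bl.mean(0))
st=np.array([P(*p,.018) for p in[(81,440),(116,437),(108,230),(78,280)]]);print('stock',st.round(4).tolist())
# tray corners floor (pixels in 1.42 view)
for p in[(487,330),(492,425),(588,396),(540,322)]: print('tray',onz(i,p[0]/1.42,p[1]/1.42,.02)[:2].round(3))
```

```text
plate [[0.4077, 0.0767], [0.3907, -0.016], [0.6519, 0.0316], [0.6356, -0.0642]]
0.24898072413471325 0.09570201995496941 -10.796524602841846 -10.026061093097335
origin [ 0.58044036 -0.00419655] th -10.796524602841846
bar [0.447  0.0127] in br -0.1343 -0.0084 [[0.4626, 0.0349], [0.4502, -0.0161], [0.4311, -0.0088], [0.444, 0.0409]]
chunk [0.4969 0.0221] in br -0.087 0.0102 [[0.5025, 0.0385], [0.5122, 0.0089], [0.4857, 0.0093], [0.4872, 0.0316]]
post top [ 0.59053492 -0.00766394]
blade [[0.5499, 0.3376], [0.5515, 0.3288], [0.5184, 0.3267], [0.5185, 0.3366]] [0.53457502 0.33240027]
stock [[0.4256, 0.3367], [0.4271, 0.3162], [0.5488, 0.3223], [0.5194, 0.3397]]
tray [ 0.576 -0.19 ]
tray [ 0.367 -0.195]
tray [ 0.427 -0.409]
tray [ 0.592 -0.309]
```

```bash
cat >> h.py <<'E'
def go(x,y,z,ang):
    "shift (mm) in tool axes and yaw (deg) to bring TCP to world x,y,z with tool y at world angle ang"
    o=monitor.get_obs(); M=R.from_rotvec(o['tool_rot']).as_matrix()
    cur=np.degrees(np.arctan2(M[1,1],M[0,1]))
    d=M.T@(np.array([x,y,z])-o['tool_pos'])*1000
    yaw=(cur-ang+180)%360-180
    print('shift',d.round(1),'yaw',yaw.round(1),'| at',np.round(o['tool_pos'],4),'yang',cur.round(1),'t',o['t'],'open',o['opening'],'F',np.round(o['contact_force'],1))
E
python3 - <<'E'
from h import *
go(.46,.018,.36,-13)
i=eyes.camera_info('wrist');o=monitor.get_obs();M=R.from_rotvec(o['tool_rot']).as_matrix();T=i['extrinsics']
print(M.T@(T[:3,3]-o['tool_pos']),(M.T@T[:3,:3]).round(3),i['camera_matrix'])
E
```

```text
shift [-411.7 -418.7   44.3] yaw 78.7 | at [0.2575 0.5693 0.4036] yang 65.7 t 0.1 open 0.08548724233406811 F [0.2 0.1 0.6]
[0.07412916 0.001265   0.02925639] [[-0.    -0.957 -0.289]
 [ 1.    -0.    -0.   ]
 [ 0.    -0.289  0.957]] [[309.60117745   0.         281.90769833]
 [  0.         309.60117745 209.35147417]
 [  0.           0.           1.        ]]
```

Emit:
step_arm([
  [100,[-412,-419,44],79],
  [100,[-412,-419,44],79],
  [100,[-412,-419,44],79],
  [100,[-412,-419,44],79],
  [100,[-412,-419,44],79],
  [100,[-412,-419,44],79],
  [100,[-412,-419,44],79],
  [100,[-412,-419,44],79],
  [100,[-412,-419,44],79],
  [100,[-412,-419,44],79],
  [100,[-412,-419,44],79],
  [100,[-412,-419,44],79],
], squeeze=40)

```text
t: 1.6
tool_pos: [0.46, 0.0184, 0.3604]
tool_rot: [-2.463, -1.948, 0.0]
contact_force: [0.9, 0.2, 0.1]
opening: 0.0855
grip_force: 0.0
```

Run:
```python
from h import *
go(.46,.018,.36,-13)
i=eyes.camera_info('wrist'); np.save('w1.npy',i,allow_pickle=True)
snap('wrist','w1.png',None,1.42)
```

```text
shift [-0.4  0.1  0.4] yaw -0.3 | at [0.46   0.0184 0.3604] yang -13.3 t 1.6 open 0.08545252819476075 F [0.9 0.2 0.1]
```

View pics/w1.png

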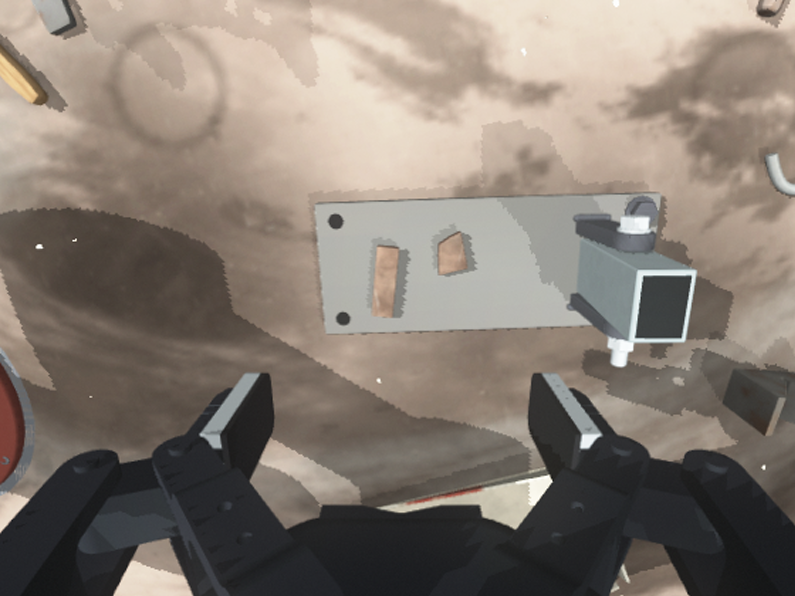

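Run:
```python
from h import *
i=np.load('w1.npy',allow_pickle=True).item()
def P(x,y,z): return onz(i,(x+.5)/1.42-.5,(y+.5)/1.42-.5,z)[:2]
c=[P(315,203,.012),P(327,334,.012),P(660,193,.012)]
print(np.round(c,4).tolist(),np.linalg.norm(c[2]-c[0]),np.linalg.norm(c[1]-c[0]))
d=c[2]-c[0]; th=np.arctan2(d[1],d[0]);ux=np.array([np.cos(th),np.sin(th)]);uy=np.array([-ux[1],ux[0]])
O=(c[0]+c[1])/2+ux*.185; print('O',O,np.degrees(th))
e=c[0]-c[1]; print('front edge ang',np.degrees(np.arctan2(e[1],e[0]))-90)
b=np.array([P(*p,.02) for p in[(378,247),(399,247),(395,318),(373,316)]])
m=b.mean(0); dd=b[0]+b[1]-b[2]-b[3]; print('bar',m,np.degrees(np.arctan2(dd[1],dd[0]))-90,b.round(4).tolist())
k=np.array([P(*p,.02) for p in[(460,231),(438,243),(438,275),(467,271)]])
print('chunk',k.mean(0),k.round(4).tolist()); 
for a,b_ in((0,3),(1,2)): v=k[a]-k[b_]; print(np.degrees(np.arctan2(v[1],v[0]))-90)
print('post',[P(*p,.118).round(4).tolist() for p in[(636,271),(627,341),(694,271),(686,341)]])
```

```text
[[0.4112, 0.0806], [0.3919, -0.0179], [0.6544, 0.0313]] 0.24814314541759802 0.10036133572437711
O [ 0.58285805 -0.00537476] -11.447046803101408
front edge ang -11.128409402165033
bar [0.44740911 0.01351761] -17.408183109120287 [[0.448, 0.0406], [0.4627, 0.0371], [0.4473, -0.0145], [0.4316, -0.0092]]
chunk [0.49749874 0.02277586] [[0.5074, 0.0384], [0.4904, 0.0335], [0.4855, 0.0106], [0.5067, 0.0086]]
-1.2947856784058729
-11.952490579131194
post [[0.5807, 0.0152], [0.573, -0.022], [0.6103, 0.0083], [0.6045, -0.0296]]
```

Run:
```python
from h import *
go(.4448,.005,.1865,-17)
```

```text
shift [-16.9 -11.5 174. ] yaw 3.7 | at [0.46   0.0188 0.3605] yang -13.3 t 1.65 open 0.08546741981675074 F [-0.6 -0.2 -0.5]
```

Emit:
step_arm([
  [35,[-17,-12,50],4],
  [35,[-17,-12,100],4],
  [35,[-17,-12,140],4],
  [35,[-17,-12,155],4],
  [35,[-17,-12,165],4],
  [35,[-17,-12,173],4],
  [35,[-17,-12,174],4],
  [0,[-17,-12,174],4],
  [0,[-17,-12,174],4],
  [0,[-17,-12,174],4],
  [0,[-17,-12,174],4],
], squeeze=50)

```text
t: 3.02
tool_pos: [0.4453, 0.004, 0.1877]
tool_rot: [2.53, 1.86, 0.002]
contact_force: [-0.5, 0.1, 5.7]
opening: 0.0141
grip_force: 50.5
```

Run:
```python
from h import *
go(.49,-.245,.184,-17)
```

```text
shift [-224.3  116.9    3.9] yaw -0.3 | at [0.4453 0.004  0.1877] yang -17.3 t 3.025 open 0.014092258557359644 F [-0.5  0.1  5.7]
```

Emit:
step_arm([
  [0,[0,0,-50],0],
  [0,[-10,5,-90],0],
  [0,[-60,30,-90],0],
  [0,[-115,60,-90],0],
  [0,[-170,89,-90],0],
  [0,[-224,117,-90],0],
  [0,[-224,117,-60],0],
  [0,[-224,117,-15],0],
  [0,[-224,117,1],0],
  [0,[-224,117,3],0],
  [45,[-224,117,3],0],
  [45,[-224,117,3],0],
])

```text
t: 4.53
tool_pos: [0.4905, -0.245, 0.1858]
tool_rot: [2.528, 1.86, 0.002]
contact_force: [-0.0, 0.1, -0.4]
opening: 0.0386
grip_force: 0.0
```

Run:
```python
from h import *
go(.497,.021,.19,-7)
```

```text
shift [255.8 -73.   -4.8] yaw -10.3 | at [ 0.4905 -0.245   0.1858] yang -17.3 t 4.525 open 0.03855169223959532 F [-0.   0.1 -0.4]
```

Emit:
step_arm([
  [45,[0,0,-50],0],
  [45,[10,-3,-90],0],
  [45,[70,-20,-90],-10],
  [45,[130,-37,-90],-10],
  [45,[190,-55,-90],-10],
  [45,[245,-70,-90],-10],
  [45,[256,-73,-60],-10],
  [45,[256,-73,-25],-10],
  [45,[256,-73,-8],-10],
  [45,[256,-73,-3],-10],
  [45,[256,-73,-2],-10],
])

```text
t: 5.9
tool_pos: [0.4968, 0.0212, 0.1866]
tool_rot: [2.359, 2.073, 0.002]
contact_force: [0.2, -0.2, -0.1]
opening: 0.0381
grip_force: 0.0
```

Emit:
step_arm([
  [0,[0,0,0],0],
  [0,[0,0,0],0],
  [0,[0,0,0],0],
  [0,[0,0,0],0],
])

```text
t: 6.4
tool_pos: [0.4971, 0.0213, 0.1872]
tool_rot: [2.357, 2.073, 0.002]
contact_force: [-1.3, -1.0, 6.4]
opening: 0.0181
grip_force: 48.7
```

Run:
```python
from h import *
go(.49,-.298,.186,-7)
```

```text
shift [-317.6   33.7    1.5] yaw -0.3 | at [0.4971 0.0213 0.1872] yang -7.3 t 6.4 open 0.01810157113379166 F [-1.3 -1.   6.4]
```

Emit:
step_arm([
  [0,[0,0,-50],0],
  [0,[-10,1,-90],0],
  [0,[-70,7,-90],0],
  [0,[-130,14,-90],0],
  [0,[-190,20,-90],0],
  [0,[-250,27,-90],0],
  [0,[-310,33,-90],0],
  [0,[-318,34,-60],0],
  [0,[-318,34,-20],0],
  [0,[-318,34,-3],0],
  [0,[-318,34,2],0],
  [0,[-318,34,2],0],
])

```text
t: 7.9
tool_pos: [0.4898, -0.2982, 0.1846]
tool_rot: [2.358, 2.074, 0.0]
contact_force: [0.4, 0.3, -0.0]
opening: 0.0178
grip_force: 48.9
```

Emit:
step_arm([
  [40,[0,0,0],0],
  [40,[0,0,0],0],
  [40,[0,0,0],0],
  [40,[0,0,-50],0],
  [40,[0,0,-110],0],
  [60,[20,0,-160],0],
])

```text
t: 8.65
tool_pos: [0.4918, -0.2789, 0.3466]
tool_rot: [2.359, 2.071, 0.0]
contact_force: [1.5, 0.7, 0.4]
opening: 0.0506
grip_force: 0.0
```

Run:
```python
from h import *
i=eyes.camera_info('wrist'); np.save('w2.npy',i,allow_pickle=True)
go(.5346,.3324,.35,90-4)
snap('wrist','w2.png',None,1)
```

```text
shift [611.7 -36.6  -4.3] yaw -93.4 | at [ 0.4918 -0.2789  0.3466] yang -7.4 t 8.65 open 0.05064684822702843 F [1.5 0.7 0.4]
```

View pics/w2.png

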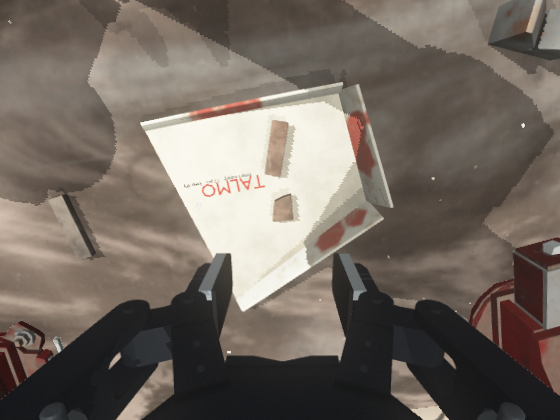

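Emit:
step_arm([
  [60,[60,-4,-54],-10],
  [60,[612,-37,-54],-100],
  [60,[612,-37,-54],-100],
  [60,[612,-37,-54],-100],
  [60,[612,-37,-54],-100],
  [60,[612,-37,-54],-100],
  [60,[612,-37,-54],-100],
  [60,[612,-37,-54],-100],
  [60,[612,-37,-54],-100],
  [60,[612,-37,-54],-100],
  [60,[612,-37,-54],-100],
  [60,[612,-37,-54],-100],
])

```text
t: 10.2
tool_pos: [0.5332, 0.3335, 0.3973]
tool_rot: [0.074, -3.14, 0.001]
contact_force: [-0.4, -0.6, 0.0]
opening: 0.0516
grip_force: 0.0
```

Run:
```python
from h import *
i=eyes.camera_info('wrist'); np.save('w3.npy',i,allow_pickle=True)
go(.5346,.3324,.40,92.5)
snap('wrist','w3.png',None,1.42)
for a in (1,):
  print(proj(i,[[.5346,.3324,.13]])*1.42)
```

```text
shift [-1.3 -1.2 -2.7] yaw 0.2 | at [0.5332 0.3335 0.3973] yang 92.7 t 10.2 open 0.051606151023516664 F [-0.4 -0.6  0. ]
[[396.20735706 302.64039967]]
```

View pics/w3.png

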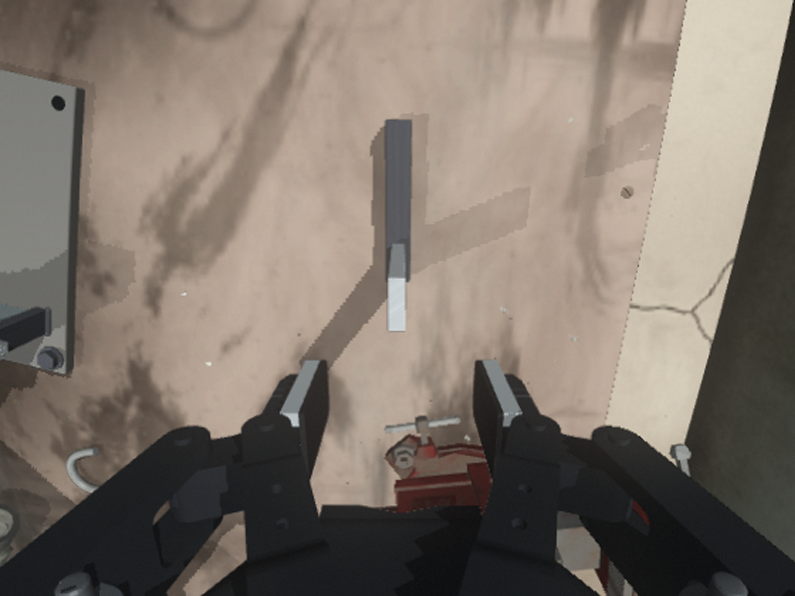

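Emit:
step_arm([
  [60,[0,-1,50],0],
  [60,[0,-1,90],0],
  [60,[0,-1,115],0],
  [60,[0,-1,125],0],
  [60,[0,-1,125],0],
  [0,[0,-1,125],0],
  [0,[0,-1,125],0],
  [0,[0,-1,125],0],
  [0,[0,-1,125],0],
  [0,[0,-1,125],0],
], squeeze=100)

```text
t: 11.5
tool_pos: [0.534, 0.3325, 0.2744]
tool_rot: [-0.073, 3.138, 0.001]
contact_force: [-0.1, -2.5, 5.4]
opening: 0.0085
grip_force: 98.5
```

Run:
```python
from h import *
th=np.radians(-11.2); ux=np.array([np.cos(th),np.sin(th)]); O=np.array([.582,-.005])
# grip offset: tool x along square ~ blade centre .5346 minus tool x
o=monitor.get_obs(); off=.5346-o['tool_pos'][0]; print('off',off)
h=O-ux*(.035+.016+off)   # heel 35 mm short
go(h[0],h[1],o['tool_pos'][2]+.012,90-11.2)
print(h,'ux in tool', )
```

```text
off 0.0005578310629134053
shift [  17.8 -327.   -12.1] yaw 13.9 | at [0.534  0.3325 0.2744] yang 92.7 t 11.5 open 0.00852904043195923 F [-0.1 -2.5  5.4]
[0.53142408 0.0050143 ] ux in tool
```

Emit:
step_arm([
  [0,[0,0,-30],0],
  [0,[0,0,-70],0],
  [0,[2,-50,-70],2],
  [0,[5,-105,-70],5],
  [0,[8,-160,-70],8],
  [0,[11,-215,-70],11],
  [0,[14,-270,-70],14],
  [0,[18,-322,-70],14],
  [0,[18,-327,-70],14],
  [0,[18,-327,-50],14],
  [0,[18,-327,-30],14],
  [0,[18,-327,-30],14],
])

```text
t: 13.0
tool_pos: [0.5292, 0.0062, 0.2985]
tool_rot: [-0.307, -3.119, -0.001]
contact_force: [-0.2, 0.1, -4.2]
opening: 0.008
grip_force: 99.2
```

Run:
```python
from h import *
i=eyes.camera_info('wrist'); np.save('w4.npy',i,allow_pickle=True)
go(.53142,.00501,.2864,78.8)
snap('wrist','w4.png'); snap('side','s4.png')
a=cv2.imread('pics/raw_w4.png'); b=cv2.imread('pics/raw_s4.png')[180:290,170:320]
b=cv2.resize(b,None,fx=3.73,fy=3.73,interpolation=cv2.INTER_CUBIC)[:410,:560]
cv2.imwrite('pics/m4.png',np.vstack([b[:300],a[60:360]]) if 0 else np.hstack([cv2.resize(a,(400,300)),cv2.resize(b,(400,300))]))
```

```text
shift [-2.5 -0.7 12.1] yaw -0.0 | at [0.5292 0.0062 0.2985] yang 78.8 t 13.0 open 0.007968511168880907 F [-0.2  0.1 -4.2]
```

View pics/m4.png

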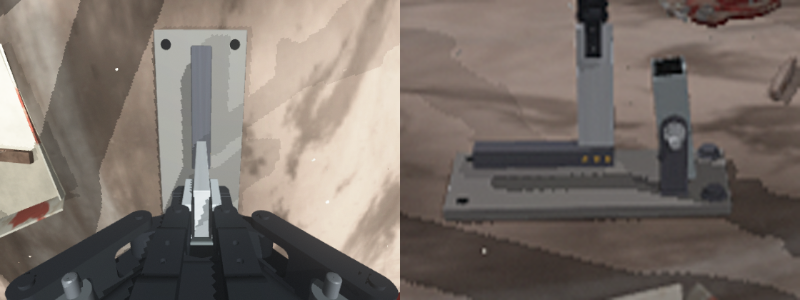

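The square is gripped, level and centred over the plate about 12 mm up; the post leans forward. I'll lower it to contact next.

Emit:
step_arm([
  [0,[0,0,6],0],
  [0,[0,0,10],0],
  [0,[0,0,12],0],
  [0,[0,0,13],0],
  [0,[0,0,13],0],
])

```text
t: 13.72
tool_pos: [0.5306, 0.0048, 0.2898]
tool_rot: [0.311, 3.126, -0.0]
contact_force: [0.4, 0.5, -3.4]
opening: 0.0082
grip_force: 99.2
```

Emit:
step_arm([
  [0,[0,0,2],0],
  [0,[0,0,3],0],
  [0,[0,0,4],0],
  [0,[0,0,4],0],
])

```text
t: 14.22
tool_pos: [0.5308, 0.0048, 0.2864]
tool_rot: [0.31, 3.126, -0.0]
contact_force: [-1.9, -0.7, 1.0]
opening: 0.0084
grip_force: 100.1
```

Emit:
step_arm([
  [0,[-4,0,1],0],
  [0,[-8,0,1.5],0],
  [0,[-12,0,1.5],0],
  [0,[-16,0,1.5],0],
  [0,[-20,0,1.5],0],
  [0,[-23,0,1.5],0],
  [0,[-25,0,1.5],0],
  [0,[-25,0,1.5],0],
])

```text
t: 15.22
tool_pos: [0.5556, 0.0, 0.2864]
tool_rot: [0.31, 3.126, 0.001]
contact_force: [-5.0, 1.0, 8.4]
opening: 0.0082
grip_force: 101.2
```

Emit:
step_arm([
  [0,[-2,0,0],0],
  [0,[-4,0,0],0],
  [0,[-6,0,0],0],
  [0,[-7,0,0],0],
  [0,[-8,0,0],0],
  [0,[-9,0,0],0],
  [0,[-9,0,0],0],
])

```text
t: 16.1
tool_pos: [0.5635, -0.0015, 0.2865]
tool_rot: [-0.309, -3.121, -0.001]
contact_force: [-11.7, 3.2, 13.2]
opening: 0.0086
grip_force: 101.9
```

Run:
```python
from h import *
go(.5663,-.0019,.2864,78.8); o=monitor.get_obs(); print(o['wrist_torque'])
snap('side','s5.png',(190,190,310,280),6)
```

```text
shift [-2.8  0.1  0.1] yaw -0.1 | at [ 0.5635 -0.0015  0.2865] yang 78.7 t 16.1 open 0.008592789851376821 F [-11.7   3.2  13.2]
[ 0.46756501  2.45217438 -0.02386142]
```

View pics/s5.png

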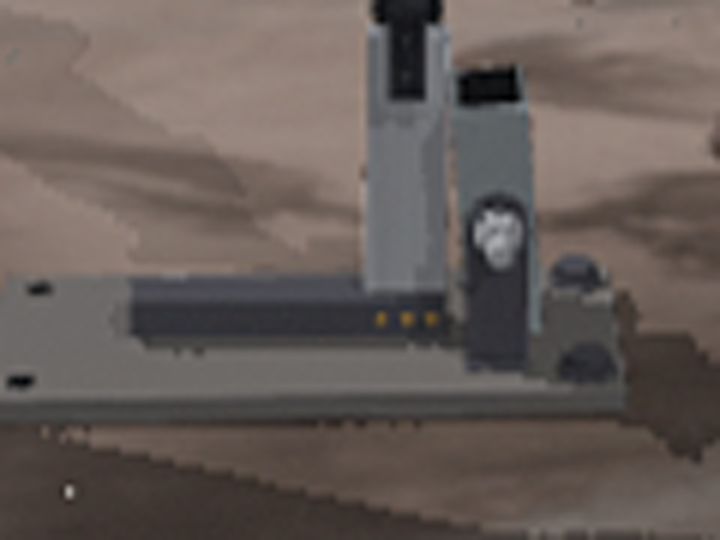

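Emit:
step_arm([
  [0,[-1,0,0],0],
  [0,[-1,0,0],0],
  [0,[-2,0,0],0],
  [0,[-2,0,0],0],
])

```text
t: 16.65
tool_pos: [0.5655, -0.0019, 0.2865]
tool_rot: [-0.309, -3.122, -0.001]
contact_force: [-11.3, 1.5, 13.2]
opening: 0.0087
grip_force: 101.9
```

Emit:
step_arm([
  [0,[-1,0,0],0],
  [0,[-1,0,0],0],
  [0,[-2,0,0],0],
  [0,[-2,0,0],0],
])

```text
t: 17.15
tool_pos: [0.5672, -0.0021, 0.2864]
tool_rot: [-0.309, -3.12, -0.001]
contact_force: [-14.5, 1.6, 14.3]
opening: 0.0087
grip_force: 102.2
```

Emit:
step_arm([
  [0,[-1,0,0],0],
  [0,[-1,0,0],0],
  [0,[-2,0,0.3],0],
  [0,[-2,0,0.5],0],
])

```text
t: 17.65
tool_pos: [0.5682, -0.0023, 0.2864]
tool_rot: [-0.308, -3.115, -0.002]
contact_force: [-23.7, 4.1, 22.0]
opening: 0.0081
grip_force: 103.4
```

Run:
```python
from h import *
go(.5663,-.0019,.2864,78.8); o=monitor.get_obs(); print(o['wrist_torque'])
snap('side','s6.png',(190,190,310,280),6)
```

```text
shift [2. 0. 0.] yaw -0.1 | at [ 0.5682 -0.0023  0.2864] yang 78.7 t 17.65 open 0.008101461096783199 F [-23.7   4.1  22. ]
[ 0.66112944  3.91807846 -0.03357928]
```

View pics/s6.png

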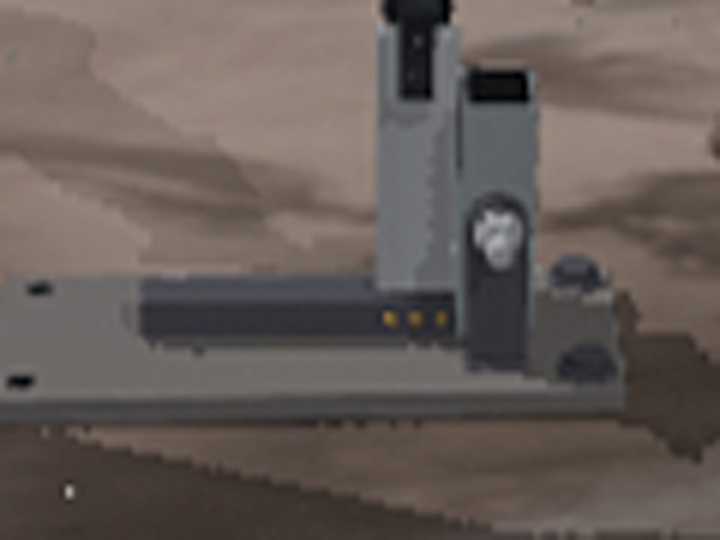

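Emit:
step_arm([
  [0,[-0.5,0,0],0],
  [0,[-1,0,0.5],0],
  [0,[-1,0,0.5],0],
  [0,[-1,0,0.5],0],
])

```text
t: 18.2
tool_pos: [0.5688, -0.0023, 0.2865]
tool_rot: [-0.308, -3.112, -0.002]
contact_force: [-28.0, 4.7, 25.8]
opening: 0.0081
grip_force: 104.1
```

Emit:
step_arm([
  [0,[0.5,0,0.5],0],
  [0,[1,0,1],0],
  [0,[1.5,0,1],0],
  [0,[1.5,0,1],0],
])

```text
t: 18.7
tool_pos: [0.5681, -0.0022, 0.2865]
tool_rot: [-0.308, -3.116, -0.001]
contact_force: [-24.4, 4.2, 27.5]
opening: 0.0087
grip_force: 104.2
```

Run:
```python
from h import *
go(.5663,-.0019,.2864,78.8); o=monitor.get_obs(); print(o['wrist_torque'])
M=R.from_rotvec(o['tool_rot']).as_matrix(); th=np.radians(-11.2);print('tool z along ux',M[:2,2]@[np.cos(th),np.sin(th)],'uy',M[:2,2]@[-np.sin(th),np.cos(th)])
im=eyes.get_image('side')[:,:,::-1].copy(); cv2.imwrite('pics/raw_s7.png',im)
old=cv2.imread('pics/raw_s6.png'); print('diff',np.abs(im.astype(int)-old)[190:280,190:310].mean())
cv2.imwrite('pics/s7.png',cv2.resize(im[195:265,205:285],None,fx=8,fy=8,interpolation=cv2.INTER_CUBIC))
```

```text
shift [ 1.9 -0.   0.1] yaw -0.1 | at [ 0.5681 -0.0022  0.2865] yang 78.7 t 18.7 open 0.008682751906621539 F [-24.4   4.2  27.5]
[0.6353994  4.31690376 0.01703817]
tool z along ux -0.01008069096910659 uy -0.00024970596652094273
diff 1.0119135802469137
```

View pics/s7.png

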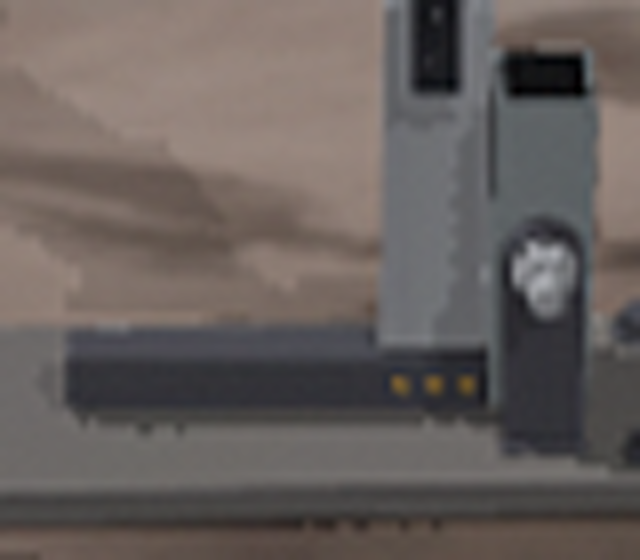

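Emit:
step_arm([
  [0,[0,0,0],0],
  [0,[0,0,0],0],
  [0,[0,0,0],0],
  [0,[0,0,0],0],
])

```text
t: 19.25
tool_pos: [0.5682, -0.0022, 0.2865]
tool_rot: [-0.308, -3.116, -0.001]
contact_force: [-23.6, 3.6, 26.8]
opening: 0.0084
grip_force: 104.2
```

```bash
python3 -c "
from h import *
o=monitor.get_obs(); print(o['contact_force'],o['tool_pos'],o['grip_force']); print(finish_job())"
```

```text
[-23.62694094   3.55049939  26.79533516] [ 0.56816802 -0.00223626  0.28647336] 104.175785779953
the job is handed in; nothing more can be done
None
```

I handed the job in at about 19 s, with no verdict shown: both offcuts lie in the tray, and the gripper still holds the square pressed into the corner, with its foot flat and the post square against its blade as far as the pictures show.

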